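# Dispense three badges for a blind-box pack

## Robot

A 7-joint arm with a two-finger parallel gripper is mounted at the origin on the work surface. World frame = base frame: x ahead of the robot, y to its left, z up, the work surface at z = 0. Lengths are in m, angles in rad, forces in N, time in s.
With the tool pointing down it reaches from about 0.4 to 0.85 m from the base axis. Payload 10.4 kg.
Tool frame: the origin (TCP) lies at the very end of the fingers, on their centre line; the grasp point (between the pads) lies 19 mm behind it; z points along the fingers, y is the line along which they close (so a half turn about z gives the same grasp; the last joint's range is limited). The gripper opens to 87 mm and grips with 3 to 60 N. Pads are 19 mm wide; open, the fingers measure 117 mm over their backs; the gripper's body (75 mm by 190 mm) begins 51 mm behind the grasp point.
Start: joints at [1.312, 0.332, -0.065, 1.46, 0.022, 1.35, -0.088], TCP at [0.146, -0.608, 0.223] pointing down, gripper open.
Joint ranges: [-2.6, 2.6], [-0.5, 2.12], [-1.47, 1.34], [0.16, 2.42], [-1.27, 4.41], [0.06, 2.06], [-2.6, 2.6]. Speed limits (rad/s): [2.22, 2.22, 2.79, 2.79, 3.14, 3.14, 3.14].

## Interface

Orientations are given as a unit quaternion [x, y, z, w].
In Python, from bench import * gives the robot as it stands.
- The arm moves only by the tool step_arm, never from a script. Its arguments are lists of equal length, an entry for each row: "delta_pos": the shift along the world's x, y, z in units of 25 mm (1.0 is 25 mm), a list of three; "turn": the turn about the world's z in units of 0.12 rad (1.0 is 0.12 rad). In form: {"delta_pos": [[tx, ty, tz], ...], "turn": [turn, ...]}. A call has 1 to 12 rows; each row shifts and turns the commanded pose from where the row before left it; what a row does not reach is not made up. A row lasts 1/10 s, in which the tool goes at most 50 mm and 8.59 degrees, less where a joint would pass 70% of its speed; a pose out of reach is approached as far as the arm can. A call with a number of a shift or a turn outside -1 to 1 is refused whole. A call with a gripper value outside its range is refused whole. "grip" is the closure, from 0 (fully open) to 1 (shut), set as the call begins (left out, the last holds). The fingers move at their own pace and stop on an object; "newtons" is the grip in N (left out, the last holds). Time passes only in rows, so rows that do not move let the fingers close. It gives the time, the measured TCP pose, the force, the opening and the grip force at its end, in the units of the state.
- read_state(): the state, without advancing time (a new reading comes with each control period).
- camera(name): name is "scene" or "top"; returns a dict with "image" (400x640x3 uint8, red, green, blue), "z_map" (400x640 float32, m along the optical axis (not along the pixel's ray), 0 where there is no reading), "mtx" (3x3 intrinsics, pixels), "view" (4x4, takes a point from world to camera coordinates). Camera axes: x right, y up, looking along -z (the intrinsics and any distortion apply to the point x, -y, -z); pixel columns grow to the right and rows downward; lengths in m; the calibration is good to about 2 mm. A picture is of the moment at which its call begins.
- close_job(): hands the job in; it is judged then, once.
The state is a dict: "time": time; "joint_positions": joint angles; "joint_vel": joint speeds; "joint_torque": joint torques, N m; "ee_pos": TCP position; "eef_rot": TCP orientation; "ft_force": force on the tool from outside, world axes, zero at the start; "torque": the same for the moment, N m; "width": finger opening in m; "grip_force": force on a finger pad.
Only numpy, scipy, OpenCV 4.12 (cv2) and the standard library are available. Lean on these libraries where they do the work, as an engineer would, in place of code of your own. Each camera call takes 0.05 s, during which the arm holds its last target. There are 200 camera calls.

## Task

Three badges are wanted for the next pack. Undo the orange lock knob on the badge dispenser fully, until it stops (it has a left-hand thread, so it loosens clockwise), then work the red lever with full strokes, down to its stop and right back up, without ramming it, until exactly three badges lie in the blue tray. Leave the others in the magazine, the lever up, and do not disturb the figures and the paint jar.

Things in the scene. Friction and masses are not known exactly. Their poses are not given: they have to be found in the camera images.
- dispenser: White and blue badge dispenser fixed to the desk, 367 mm long (its y), 110 mm wide (its x). Origin on the desk under the knob's axis, z up. Along its y, in mm: lever pad -129, lever pivot -35 (100 up), knob 0, magazine 75, end of the ledge 115, tray 117 to 219. Each full lever stroke pushes the lowest badge off the ledge down a chute into the tray. Locked, the lever gives only about 0.07 rad, then is blocked.
- magazine (a point): Centre of the open top of the clear square magazine, 43 mm square outside, top 130 mm above the desk, holding 6 badges in a stack that starts 45 mm above the desk. The lowest leaves on the tray side; the next drops down only once the lever is right back up.
- tray (a point): Centre of the floor of the open blue tray with a slick steel floor, 68 x 102 mm inside (long way along the dispenser); floor 8 mm, rim 38 mm above the desk. A slick steel 45-degree chute from the ledge fills its first 35 mm and counts as part of the tray. The magazine end is the dispenser's -y side of it.
- lever_pad (a point): Centre of the top face of the red square pad, 36 x 36 mm, on the lever's free end: press it downwards. Moves with the lever. At rest it is about 140 mm above the desk, 94 mm out from the pivot, tipped 0.36 rad about the dispenser's x (outer edge higher). It swings about the pivot, so it goes down 60 to 70 mm, drifting less than 10 mm outwards on the way.
- lever (a joint): Sprung lever: 0 rad = up (rest), grows as the pad is pressed down. A badge tips off the ledge at about 0.60 rad; a shorter stroke leaves it on the ledge. The hard stop is set by a hidden screw, differently each time, from 0.63 to 0.72 rad, with a rubber buffer: feel for it. The spring asks about 4 N at the pad at the top, 10 N at the bottom, and lifts the lever back by itself.
- knob (a joint): Lock knob, left-hand thread: 0 rad = tight, grows as it is turned clockwise seen from above, end stop at 2.6 rad. Starts from 0 to 0.5. The lock frees the lever only beyond about 2 rad. Friction 0.08 N m; stays where it is left. Needs more than one grasp.
- knob_grip (a point): Centre of the orange knob's upright grip bar, 42 mm long, 14 mm wide, 32 mm tall, top 162 mm above the desk; the point is on the axis, 155 mm above the desk. The bar runs along this point's x (turns with the knob) over a 44 mm orange disc and a 68 mm steel base, whose top is 124 mm above the desk. A white mark on the bar is on its -x end.
- badge1_center (a point): Centre of the yellow round badge, 32 mm across, 8 mm thick, 20 g, number 1 from the bottom of the magazine at the start.
- badge2_center (a point): Centre of the green round badge, 32 mm across, 8 mm thick, 20 g, number 2 from the bottom of the magazine at the start.
- badge3_center (a point): Centre of the red round badge, 32 mm across, 8 mm thick, 20 g, number 3 from the bottom of the magazine at the start.
- badge4_center (a point): Centre of the blue round badge, 32 mm across, 8 mm thick, 20 g, number 4 from the bottom of the magazine at the start.
- badge5_center (a point): Centre of the orange round badge, 32 mm across, 8 mm thick, 20 g, number 5 from the bottom of the magazine at the start.
- badge6_center (a point): Centre of the white round badge, 32 mm across, 8 mm thick, 20 g, number 6 from the bottom of the magazine at the start.
- toy_robot_c (a point): Bystander: red and blue toy robot on a round black foot, 52 mm across and 82 mm tall; its centre, 41 mm up.
- gourd_c (a point): Bystander: yellow gourd figure, 52 mm across, 72 mm tall; its centre, 36 mm up.
- paint_jar_c (a point): Bystander: blue paint jar with a white cap, 44 mm across, 55 mm tall; its centre, 27 mm up.
Not all that is in view belongs to the job. Of the things that look like the part that bears badge6_center, the largest one is meant.

How it is judged:
On the way, in this order (a step that is already met when the one before it is completed fails the run):
1. the lock knob has been turned clockwise to its end (joint above 2.35 rad) (value of joint knob above 2.35 rad), for 0.1 s.
2. the first stroke has dropped badge 1 into the tray (y of badge1_center in the frame of dispenser between 0.118 and 0.225 m and x of badge1_center in the frame of dispenser between -0.04 and 0.04 m and z of badge1_center in the frame of dispenser below 0.045 m), for 0.1 s.
3. the second stroke has dropped badge 2 into the tray (y of badge2_center in the frame of dispenser between 0.118 and 0.225 m and x of badge2_center in the frame of dispenser between -0.04 and 0.04 m and z of badge2_center in the frame of dispenser below 0.045 m), for 0.1 s.
4. the third stroke has dropped badge 3 into the tray (y of badge3_center in the frame of dispenser between 0.118 and 0.225 m and x of badge3_center in the frame of dispenser between -0.04 and 0.04 m and z of badge3_center in the frame of dispenser below 0.045 m), for 0.1 s.
At the end, for the whole second after the job is handed in: Badges 1, 2 and 3 lie at rest in the blue tray, badges 4, 5 and 6 are still in the magazine (within 12 mm of its axis), the knob is loosened (above 2.35 rad), the lever is back up (below 0.08 rad) and the bystanders stand within 30 mm of where they were (all of step 2 and all of step 3 and all of step 4 and y of badge4_center in the frame of dispenser between 0.063 and 0.087 m and x of badge4_center in the frame of dispenser between -0.012 and 0.012 m and z of each of badge4_center, badge5_center, badge6_center in the frame of dispenser above 0.043 m and y of badge5_center in the frame of dispenser between 0.063 and 0.087 m and x of badge5_center in the frame of dispenser between -0.012 and 0.012 m and y of badge6_center in the frame of dispenser between 0.063 and 0.087 m and x of badge6_center in the frame of dispenser between -0.012 and 0.012 m and value of joint knob above 2.35 rad and value of joint lever below 0.08 rad and velocity of joint lever between -0.1 and 0.1 rad/s and linear speed of each of badge1, badge2, badge3 below 0.03 m/s and distance of each of toy_robot_c, gourd_c, paint_jar_c from where it was at the start of the episode below 0.03 m); the robot touches nothing.
It fails at once if a fourth badge pushed out of the magazine (its centre more than 20 mm from the magazine's axis) (y of badge4_center in the frame of dispenser above 0.095 m).
It fails at once if the lever rammed (more than 70 N on it) (contact force between lever and anything else above 70 N).
It fails at once if the toy robot pushed more than 30 mm or knocked over (distance of toy_robot_c from where it was at the start of the episode above 0.03 m or angle between toy_robot_c's own z axis and vertical above 0.6 rad).
It fails at once if the gourd pushed more than 30 mm or knocked over (distance of gourd_c from where it was at the start of the episode above 0.03 m or angle between gourd_c's own z axis and vertical above 0.6 rad).
It fails at once if the paint jar pushed more than 30 mm or knocked over (distance of paint_jar_c from where it was at the start of the episode above 0.03 m or angle between paint_jar_c's own z axis and vertical above 0.6 rad).
It also fails if it takes over 72 s, if anything falls off the work surface, if the arm or the gripper's body presses on something with over 40 N, if the wrist force passes 120 N, or if a joint passes its speed limit or range.

## Working session

There is one attempt and no reset: what is moved stays moved. The work goes in short steps, Python scripts to look and compute and a tool call to move; the robot and the scene stay as the last step left them, time stands still between calls to the robot, and variables do not carry over. Pictures are saved under pics/ and viewed, at most 10 in all, crops included, and the job is handed in when it is done.

Besides the shell and the picture viewer there is one more tool, called after "Emit:" as a command line: name --pt "numbers of a row" for each row, then --argument value for the rest. step_arm: Moves the arm, as the interface text tells. Shifts and turns lie within -1 to 1; 1 stands for 25 mm of shift or 0.12 rad of turn. Its arguments: {"type":"object","properties":{"delta_pos":{"type":"array"},"turn":{"type":"array"},"grip":{"type":"number"},"newtons":{"type":"number"}},"required":["delta_pos","turn"]}

```bash
mkdir -p pics; cat > h.py <<'E'
from bench import *
import numpy as np, cv2
def snap(n,f):
    c=camera(n); np.savez('pics/'+f+'.npz',**c); cv2.imwrite('pics/'+f+'.png',c['image'][:,:,::-1]); return c
def world(c,u,v,r=1):
    u,v=int(u),int(v); p=c['z_map'][v-r:v+r+1,u-r:u+r+1]; z=np.median(p[p>0]); K=c['mtx']
    return (np.linalg.inv(c['view'])@[(u-K[0,2])/K[0,0]*z,-(v-K[1,2])/K[1,1]*z,-z,1])[:3]
E
python3 - <<'E'
from h import *
a=snap('top','t0');b=snap('scene','s0');print(a['mtx'],a['view'].round(3),b['view'].round(3));print(read_state())
E
```

```text
[[464.00224524   0.         312.29958979]
 [  0.         464.00224524 198.23355338]
 [  0.           0.           1.        ]] [[ 0.016 -0.999  0.036  0.033]
 [ 0.993  0.02   0.12  -0.583]
 [-0.121  0.034  0.992 -0.832]
 [ 0.     0.     0.     1.   ]] [[-0.568  0.823 -0.02   0.251]
 [-0.588 -0.389  0.709  0.26 ]
 [ 0.576  0.414  0.705 -1.291]
 [ 0.     0.     0.     1.   ]]
{'time': 0.1, 'joint_positions': array([ 1.3123987 ,  0.33277263, -0.06469847,  1.4608652 ,  0.02161375,
        1.34988757, -0.08850811]), 'joint_vel': array([-0.00048718, -0.00197244, -0.00173938, -0.00353088,  0.00082903,
        0.0003918 , -0.00113585]), 'joint_torque': array([ 2.18570349e-03, -6.24547505e+01,  2.54336715e-02, -3.90719247e+01,
       -6.13033469e-02,  3.66750592e-02,  1.48782652e-05]), 'ee_pos': array([ 0.1459222 , -0.60737176,  0.22185225]), 'eef_rot': array([ 9.93057036e-01,  1.17632224e-01, -1.07608997e-04, -6.08999739e-04]), 'ft_force': array([-0.35684491, -0.12356276, -1.44974833]), 'torque': array([ 0.04201726,  0.00767286, -0.05174212]), 'grip_force': 0.0, 'width': 0.08689095264766011}
```

View pics/t0.png

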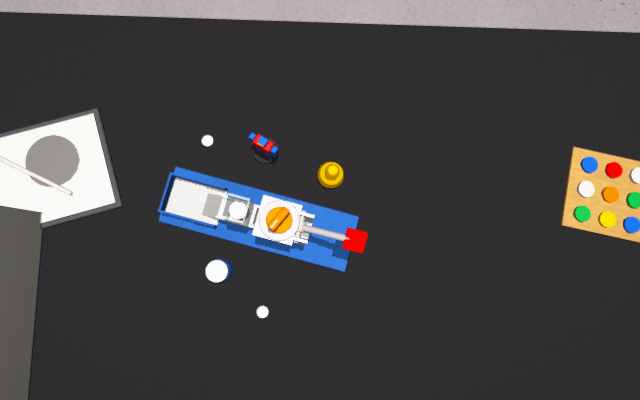

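View pics/s0.png

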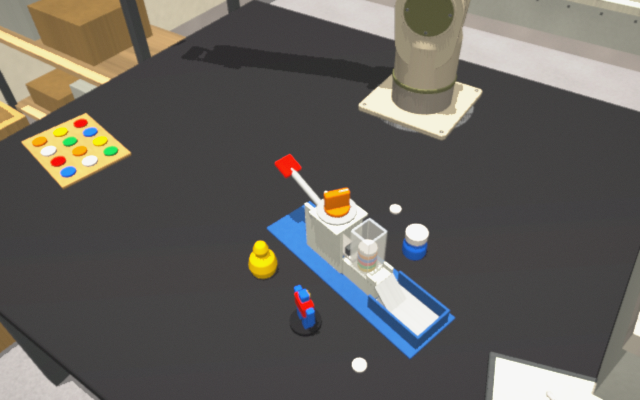

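```bash
python3 - <<'E'
from h import *
c=dict(np.load('pics/t0.npz'));s=dict(np.load('pics/s0.npz'))
cr=c['image'][150:290,150:380,::-1]; cv2.imwrite('pics/t0c.png',cv2.resize(cr,None,fx=3.4,fy=3.4,interpolation=cv2.INTER_CUBIC))
for n,p in dict(knobtop=(279,220),pad=(355,240),mag=(238,210),jar=(217,271),gourd=(332,171),robot=(263,144),grey=(15,300),c1=(174,169),c2=(161,222),c3=(346,270),c4=(357,214)).items(): print(n,world(c,*p).round(4))
for n,p in dict(pad=(288,165),knob=(337,196),).items(): print('s',n,world(s,*p).round(4))
# pad & knob masks
im=cv2.cvtColor(c['image'],cv2.COLOR_RGB2HSV).astype(int)
K=c['mtx'];v,u=np.indices(c['z_map'].shape);z=c['z_map'];P=np.stack([(u-K[0,2])/K[0,0]*z,-(v-K[1,2])/K[1,1]*z,-z,1+0*z],-1)@np.linalg.inv(c['view']).T
x,y,Z=P[...,0],P[...,1],P[...,2]
roi=(u>150)&(u<380)&(v>160)&(v<290)
red=roi&(u>335)&((im[...,0]<6)|(im[...,0]>174))&(im[...,1]>150)&(im[...,2]>90)
print('pad',red.sum(),P[red].mean(0),P[red].min(0),P[red].max(0))
k=roi&(abs(u-279)<20)&(abs(v-220)<20)&(Z>.152)&(Z<.17)
q=P[k][:,:2];m=q.mean(0);w,V=np.linalg.eigh(np.cov(q.T));print('bar',k.sum(),m,np.median(P[k][:,2]),w**.5*12**.5,V[:,1],np.degrees(np.arctan2(V[1,1],V[0,1])))
mg=roi&(abs(u-238)<25)&(abs(v-210)<25)&(Z>.12)&(Z<.14);print('mag',mg.sum(),P[mg].mean(0),P[mg].min(0),P[mg].max(0))
bl=roi&(im[...,0]>100)&(im[...,0]<125)&(im[...,1]>150)&(Z<.045)&(u>155)
r=cv2.minAreaRect(P[bl][:,:2].astype(np.float32)*1000);print(r)
E
```

```text
knobtop [0.531  0.0997 0.164 ]
pad [ 0.5024 -0.0233  0.1423]
mag [0.552  0.173  0.0954]
jar [0.4464 0.211  0.0577]
gourd [0.6279 0.0099 0.0722]
robot [0.6718 0.1343 0.084 ]
grey [0.3927 0.5512 0.0669]
c1 [0.6375 0.3099 0.0045]
c2 [0.5347 0.3288 0.0058]
c3 [ 0.4497 -0.0241  0.0035]
c4 [ 0.5574 -0.045   0.0016]
s pad [ 0.5034 -0.022   0.1399]
s knob [0.5392 0.1047 0.1596]
pad 474 [ 0.50185326 -0.02342969  0.14631458  1.        ] [ 0.47741611 -0.06415522  0.00110515  1.        ] [0.52823853 0.0727728  0.89474201 1.        ]
bar 239 [0.53328538 0.1006556 ] 0.16343009884810977 [0.01422704 0.04114226] [-0.77622894  0.63045114] 140.9165855764443
mag 386 [0.54502792 0.15997827 0.12796521 1.        ] [0.51018003 0.12860621 0.12000601 1.        ] [0.57657255 0.19756618 0.13572263 1.        ]
((509.1719665527344, 156.72018432617188), (375.462646484375, 188.0962371826172), 75.84957122802734)
```

View pics/t0c.png

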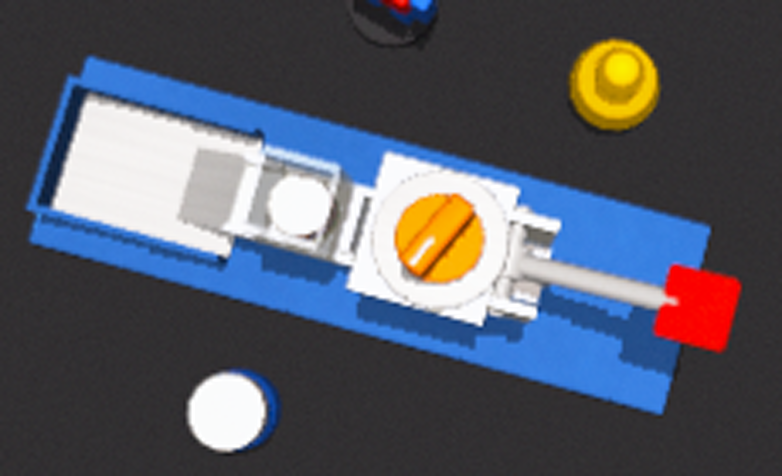

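The top view shows the knob bar at (279,220) with its mark at the lower left, the pad at (355,240) and the magazine at (238,210). The dispenser yaw is about -0.248 rad and the bar lies at 141°/-39°, so the knob starts near 0.43 rad. Sizes and heights agree with the figures given, so I'm moving now.

Emit:
step_arm --pt "1 0.9 0.1" --pt "1 0.9 0.1" --pt "1 0.9 0.1" --pt "1 0.9 0.1" --pt "1 0.9 0.1" --pt "1 0.9 0.1" --pt "1 0.9 0.1" --pt "1 0.9 0.1" --pt "1 0.9 0.1" --pt "1 0.9 0.1" --pt "1 0.9 0.1" --pt "1 0.9 0.1" --turn '[0.8,0.8,0.8,0.8,0.8,0.8,0.8,0.8,0.8,0.8,0.8,0.8]' --grip 0

```text
time: 1.3
ee_pos: [0.4467, -0.3366, 0.2524]
eef_rot: [0.768, 0.641, -0.0, -0.0]
ft_force: [-0.3, -1.1, -0.6]
width: 0.087
grip_force: 0.0
```

Emit:
step_arm --pt "0.29 0.9 0" --pt "0.29 0.9 0" --pt "0.29 0.9 0" --pt "0.29 0.9 0" --pt "0.29 0.9 0" --pt "0.29 0.9 0" --pt "0.29 0.9 0" --pt "0.29 0.9 0" --pt "0.29 0.9 0" --pt "0.29 0.9 0" --pt "0.29 0.9 0" --pt "0 0 0" --turn '[0.74,0.74,0.74,0.74,0.74,0.74,0.74,0.74,0.74,0.74,0.74,0.74]'

```text
time: 2.5
ee_pos: [0.5263, -0.0863, 0.2525]
eef_rot: [0.333, 0.943, 0.001, -0.0]
ft_force: [-0.1, 0.2, 0.0]
width: 0.0868
grip_force: 0.0
```

```bash
cat >> h.py <<'E'
from scipy.spatial.transform import Rotation as R
def st():
    s=read_state(); X=R.from_quat(s['eef_rot']).as_matrix()
    print('t',round(s['time'],2),'p',s['ee_pos'].round(4),'toolx deg',np.degrees(np.arctan2(X[1,0],X[0,0])).round(1),'tilt',X[:,2].round(3),'F',s['ft_force'].round(2),'T',s['torque'].round(2),'w',round(s['width'],4),s['grip_force'],'j',s['joint_positions'].round(2)); return s
E
python3 -c "
from h import *
st()"
```

```text
t 2.5 p [ 0.5263 -0.0863  0.2525] toolx deg 141.1 tilt [ 0.     0.001 -1.   ] F [-0.07  0.25  0.01] T [ 0.02 -0.11 -0.03] w 0.0868 0.0 j [ 0.73  0.18 -0.72  1.63  0.12  1.38  0.88]
```

Emit:
step_arm --pt "0.03 0.83 0" --pt "0.03 0.83 0" --pt "0.03 0.83 0" --pt "0.03 0.83 0" --pt "0.03 0.83 0" --pt "0.03 0.83 0" --pt "0.03 0.83 0" --pt "0.03 0.83 0" --pt "0.03 0.84 0" --pt "0 0 0" --pt "0 0 0" --turn '[0,0,0,0,0,0,0,0,0,0,0]'

```text
time: 3.6
ee_pos: [0.5324, 0.0966, 0.2523]
eef_rot: [0.337, 0.942, -0.0, -0.0]
ft_force: [0.6, -0.2, -1.1]
width: 0.0872
grip_force: 0.0
```

Emit:
step_arm --pt "0 0 -0.9" --pt "0 0 -0.9" --pt "0 0 -0.9" --pt "0 0 -0.9" --pt "0 0 -0.5" --pt "0 0 -0.3" --pt "0 0 -0.18" --pt "0 0 0" --turn '[0,0,0,0,0,0,0,0]'

```text
time: 4.4
ee_pos: [0.5327, 0.0966, 0.1382]
eef_rot: [0.337, 0.941, 0.0, 0.0]
ft_force: [0.7, 1.1, -0.4]
width: 0.0869
grip_force: 0.0
```

```bash
python3 - <<'E'
from h import *
st()
c=snap('top','t1'); cv2.imwrite('pics/t1c.png',cv2.resize(c['image'][150:290,150:380,::-1],None,fx=3.4,fy=3.4))
c=snap('scene','s1');cv2.imwrite('pics/s1c.png',cv2.resize(c['image'][110:290,230:450,::-1],None,fx=3.3,fy=3.3))
E
```

```text
t 4.4 p [0.5327 0.0966 0.1382] toolx deg 140.6 tilt [ 0.  0. -1.] F [ 0.69  1.11 -0.43] T [ 0.05 -0.16 -0.02] w 0.0869 0.0 j [ 0.44  0.32 -0.82  1.76  0.25  1.17  0.43]
```

View pics/s1c.png

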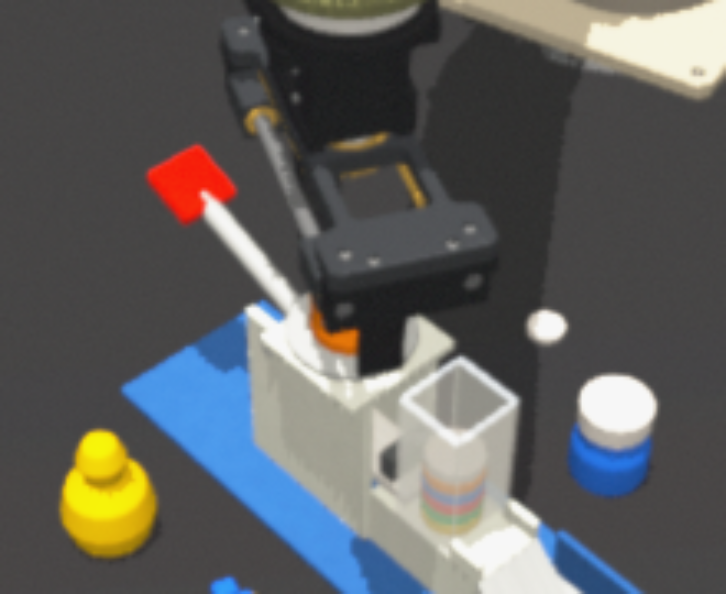

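The fingers straddle the bar (front finger at about (385,330) in the crop) and clear the magazine. I'll nudge +4 mm in y and close.

Emit:
step_arm --pt "0.02 0.16 0" --pt "0 0 0" --pt "0 0 0" --pt "0 0 0" --pt "0 0 0" --pt "0 0 0" --pt "0 0 0" --pt "0 0 0" --turn '[0,0,0,0,0,0,0,0]' --grip 1 --newtons 25

```text
time: 5.3
ee_pos: [0.533, 0.1007, 0.138]
eef_rot: [0.337, 0.941, 0.0, -0.0]
ft_force: [0.3, 0.0, -0.4]
width: 0.0311
grip_force: 0.0
```

```bash
python3 -c "
from h import *
st()"
```

```text
t 5.3 p [0.533  0.1007 0.138 ] toolx deg 140.6 tilt [-0.  0. -1.] F [ 0.31  0.   -0.44] T [ 0.03 -0.13  0.01] w 0.0311 0.0 j [ 0.43  0.32 -0.82  1.75  0.25  1.18  0.42]
```

Emit:
step_arm --pt "0 0 0" --pt "0 0 0" --pt "0 0 0" --pt "0 0 0" --pt "0 0 0" --turn '[0,0,0,0,0]'

```text
time: 5.8
ee_pos: [0.5332, 0.101, 0.1381]
eef_rot: [0.337, 0.941, 0.0, 0.0]
ft_force: [1.7, 1.8, -2.0]
width: 0.0139
grip_force: 25.0
```

Emit:
step_arm --pt "0 0 0" --pt "0 0 0" --pt "0 0 0" --pt "0 0 0" --pt "0 0 0" --pt "0 0 0" --turn '[-0.4,-0.6,-0.6,-0.6,-0.6,-0.6]'

```text
time: 6.4
ee_pos: [0.5337, 0.1013, 0.1381]
eef_rot: [0.522, 0.853, 0.001, 0.0]
ft_force: [5.4, 3.5, -4.8]
width: 0.0137
grip_force: 25.0
```

```bash
python3 -c "
from h import *
st()"
```

```text
t 6.4 p [0.5337 0.1013 0.1381] toolx deg 117.0 tilt [ 0.002  0.001 -1.   ] F [ 5.39  3.5  -4.78] T [ 0.69 -1.34  0.14] w 0.0137 24.996559862047434 j [ 0.38  0.31 -0.75  1.76  0.23  1.17  0.03]
```

Emit:
step_arm --pt "0 0 0" --pt "0 0 0" --pt "0 0 0" --pt "0 0 0" --pt "0 0 0" --pt "0 0 0" --pt "0 0 0" --pt "0 0 0" --pt "0 0 0" --pt "0 0 0" --pt "0 0 0" --pt "0 0 0" --turn '[-0.9,-0.9,-0.9,-0.9,-0.9,-0.9,-0.9,-0.9,-0.9,-0.9,-0.9,0]'

```text
time: 7.6
ee_pos: [0.5352, 0.1011, 0.1382]
eef_rot: [0.91, 0.414, 0.002, 0.0]
ft_force: [13.6, 2.9, -10.4]
width: 0.0139
grip_force: 25.0
```

```bash
python3 -c "
from h import *
st()"
```

```text
t 7.6 p [0.5352 0.1011 0.1382] toolx deg 48.9 tilt [ 0.005  0.001 -1.   ] F [ 13.58   2.87 -10.42] T [ 0.63 -3.11 -0.07] w 0.0139 24.99915622640401 j [ 0.24  0.27 -0.59  1.76  0.16  1.15 -1.11]
```

Emit:
step_arm --pt "0.1 0 0" --pt "0 0 0" --pt "0 0 0" --pt "0 0 0" --pt "0 0 0" --pt "0 0 0" --turn '[0,-0.8,-0.8,-0.8,-0.8,0]'

```text
time: 8.2
ee_pos: [0.5358, 0.1007, 0.1381]
eef_rot: [0.972, 0.234, 0.0, 0.0]
ft_force: [3.4, 0.8, -1.3]
width: 0.0139
grip_force: 25.0
```

```bash
python3 -c "
from h import *
st()"
```

```text
t 8.2 p [0.5358 0.1007 0.1381] toolx deg 27.0 tilt [ 0. -0. -1.] F [ 3.43  0.78 -1.33] T [ 0.15 -0.79 -0.1 ] w 0.0139 25.000727022998035 j [ 0.2   0.27 -0.53  1.76  0.15  1.16 -1.48]
```

Emit:
step_arm --pt "0 0 0" --pt "0 0 0" --pt "0 0 0" --pt "0 0 0" --pt "0 0 0" --turn '[-0.4,-0.4,-0.4,-0.3,0]'

```text
time: 8.7
ee_pos: [0.5358, 0.1005, 0.1381]
eef_rot: [0.989, 0.147, 0.0, 0.0]
ft_force: [3.3, -0.2, -2.9]
width: 0.0137
grip_force: 25.0
```

```bash
python3 -c "
from h import *
st()"
```

```text
t 8.7 p [0.5358 0.1005 0.1381] toolx deg 16.9 tilt [ 0.001 -0.    -1.   ] F [ 3.33 -0.17 -2.93] T [-0.01 -0.91 -0.03] w 0.0137 25.000478129368275 j [ 0.18  0.26 -0.51  1.76  0.14  1.15 -1.65]
```

Emit:
step_arm --pt "0 0 0" --pt "0 0 0" --pt "0 0 0" --pt "0 0 0" --turn '[-0.4,-0.4,-0.3,0]'

```text
time: 9.1
ee_pos: [0.5356, 0.1004, 0.1381]
eef_rot: [0.997, 0.082, 0.0, 0.0]
ft_force: [3.0, -2.5, -0.4]
width: 0.0156
grip_force: 27.9
```

```bash
python3 -c "
from h import *
st()"
```

```text
t 9.1 p [0.5356 0.1004 0.1381] toolx deg 9.4 tilt [ 0.    -0.001 -1.   ] F [ 3.03 -2.48 -0.43] T [-0.46 -0.57  0.78] w 0.0156 27.889244406251237 j [ 0.16  0.26 -0.5   1.76  0.14  1.15 -1.78]
```

End stop felt (0.78 N m, fingers starting to ride). I'll ease off, open, rise and check.

Emit:
step_arm --pt "0 0 0" --pt "0 0 0" --pt "0 0 0" --pt "0 0 0" --pt "0 0 0" --pt "0 0 0" --turn '[0.6,0,0,0,0,0]' --grip 0.35

```text
time: 9.7
ee_pos: [0.5355, 0.1008, 0.138]
eef_rot: [0.993, 0.116, -0.0, 0.0]
ft_force: [0.2, -0.5, -0.4]
width: 0.053
grip_force: 0.0
```

Emit:
step_arm --pt "0 0 0.6" --pt "0 0 0.9" --pt "0 0 0.9" --pt "0 0 0.9" --pt "-0.2 -0.8 0.6" --pt "-0.2 -0.8 0" --pt "-0.2 -0.8 0" --pt "-0.2 -0.8 0" --pt "-0.2 -0.8 0" --pt "-0.2 -0.8 0" --pt "0 0 0" --turn '[0,0,0,0,0,0,0,0,0,0,0]' --grip 1

```text
time: 10.8
ee_pos: [0.5053, -0.0222, 0.2368]
eef_rot: [0.993, 0.114, 0.0, 0.001]
ft_force: [0.2, 0.5, -0.7]
width: 0.0002
grip_force: 0.0
```

```bash
python3 - <<'E'
from h import *
st()
c=snap('top','t2'); cv2.imwrite('pics/t2c.png',cv2.resize(c['image'][150:290,150:380,::-1],None,fx=3.4,fy=3.4))
s=snap('scene','s2')
for n,c in (('t',c),('s',s)):
    K=c['mtx'];v,u=np.indices(c['z_map'].shape);z=c['z_map'];P=np.stack([(u-K[0,2])/K[0,0]*z,-(v-K[1,2])/K[1,1]*z,-z,1+0*z],-1)@np.linalg.inv(c['view']).T
    im=cv2.cvtColor(c['image'],cv2.COLOR_RGB2HSV).astype(int)
    k=(np.hypot(P[...,0]-.535,P[...,1]-.1)<.026)&(P[...,2]>.153)&(P[...,2]<.168)&(im[...,1]>100)
    q=P[k][:,:2];w,V=np.linalg.eigh(np.cov(q.T));print(n,'bar',k.sum(),q.mean(0),w**.5*12**.5,np.degrees(np.arctan2(V[1,1],V[0,1])))
    k=((im[...,0]<6)|(im[...,0]>174))&(im[...,1]>150)&(np.hypot(P[...,0]-.502,P[...,1]+.024)<.035)&(P[...,2]>.125)&(P[...,2]<.16)
    print('pad',k.sum(),P[k].mean(0).round(4),P[k].min(0).round(4),P[k].max(0).round(4))
E
```

```text
t 10.8 p [ 0.5053 -0.0222  0.2368] toolx deg 13.1 tilt [ 0.001 -0.001 -1.   ] F [ 0.17  0.55 -0.72] T [ 0.03 -0.01 -0.03] w 0.0002 0.0 j [ 0.35  0.09 -0.42  1.73  0.04  1.33 -1.42]
t bar 213 [0.53194876 0.10037517] [0.01432206 0.04063617] -163.13132130331945<stdin>:11: RuntimeWarning: Mean of empty slice.
  ret = um.true_divide(
Traceback (most recent call last):
ValueError: zero-size array to reduction operation minimum which has no identity
```

View pics/t2c.png

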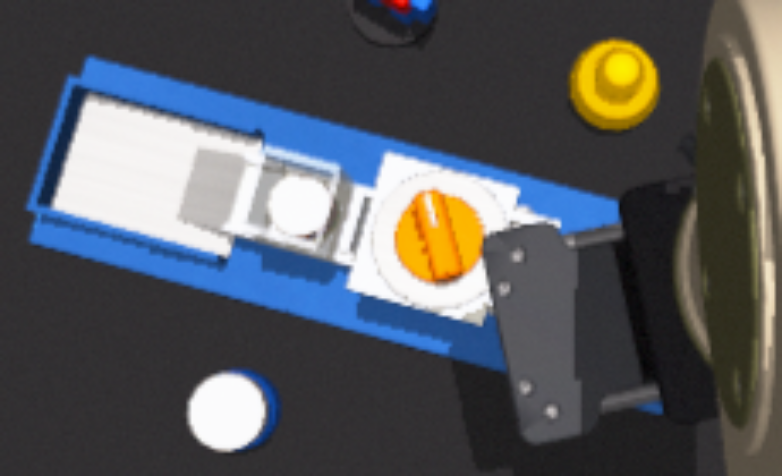

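The bar is at -163°, a turn of 124°, so the knob is at about 2.6 rad, its end. The mark is now at the top, around (430,205). Next I turn the closed fingers across the lever and come down above the pad.

Emit:
step_arm --pt "-0.08 -0.2 0" --pt "0 0 0" --pt "0 0 0" --pt "0 0 0" --pt "0 0 -0.3" --pt "0 0 -0.5" --pt "0 0 -0.5" --pt "0 0 -0.5" --pt "0 0 -0.5" --pt "0 0 -0.4" --pt "0 0 -0.3" --pt "0 0 0" --turn '[0.9,0.9,0.9,0.9,0.9,0.9,0.9,0.9,0.9,0.9,0.2,0]'

```text
time: 12.1
ee_pos: [0.5032, -0.0233, 0.16]
eef_rot: [0.785, 0.62, -0.0, -0.001]
ft_force: [-0.3, -0.5, -0.8]
width: 0.0005
grip_force: 0.0
```

```bash
python3 - <<'E'
from h import *
st()
c=snap('scene','s3');cv2.imwrite('pics/s3c.png',cv2.resize(c['image'][80:300,210:460,::-1],None,fx=2.7,fy=2.7))
E
```

```text
t 12.1 p [ 0.5032 -0.0233  0.16  ] toolx deg 76.6 tilt [-0.001  0.    -1.   ] F [-0.3  -0.55 -0.83] T [-0.1  -0.13  0.02] w 0.0005 0.0 j [ 0.4   0.15 -0.47  1.84  0.07  1.18 -0.33]
```

View pics/s3c.png

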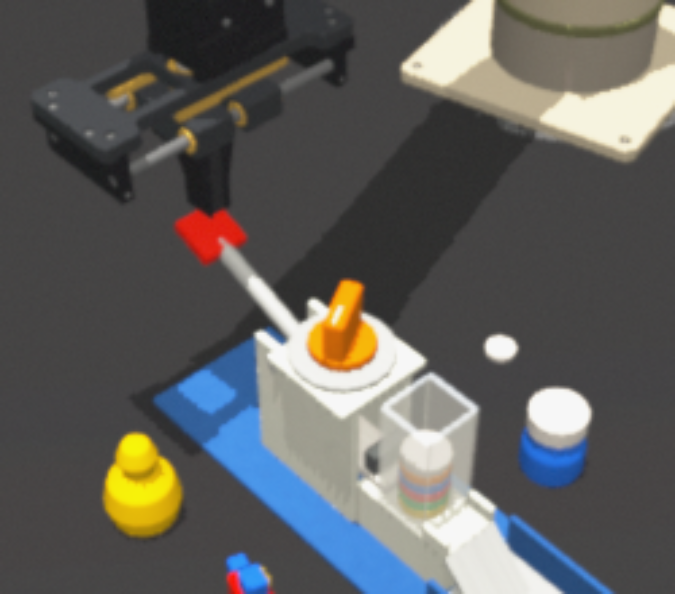

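The finger tip (208,205) hangs about 15 mm above the pad (210,235), clear of everything else. I'll press slowly, stopping just short of the buffer.

Emit:
step_arm --pt "-0.04 -0.16 0" --pt "0 0 -0.3" --pt "0 0 -0.2" --pt "0 0 -0.2" --pt "-0.02 -0.06 -0.25" --pt "-0.02 -0.06 -0.25" --pt "-0.02 -0.06 -0.3" --pt "-0.01 -0.05 -0.3" --pt "0 -0.02 -0.3" --pt "0 0 -0.3" --pt "0 0 -0.3" --pt "0 0 -0.2" --turn '[0,0,0,0,0,0,0,0,0,0,0,0]'

```text
time: 13.35
ee_pos: [0.5011, -0.0351, 0.088]
eef_rot: [0.785, 0.62, 0.0, 0.0]
ft_force: [-2.0, -0.6, 8.3]
width: 0.0009
grip_force: 4.1
```

```bash
python3 -c "
from h import *
st()"
```

```text
t 13.35 p [ 0.5011 -0.0351  0.088 ] toolx deg 76.6 tilt [ 0.001 -0.001 -1.   ] F [-1.96 -0.64  8.31] T [-0.21  0.24  0.02] w 0.0009 4.104012112948112 j [ 0.4   0.22 -0.46  1.92  0.12  1.03 -0.35]
```

Emit:
step_arm --pt "0 0 -0.12" --pt "0 0 -0.12" --pt "0 0 0" --turn '[0,0,0]'

```text
time: 13.65
ee_pos: [0.5013, -0.0343, 0.0822]
eef_rot: [0.785, 0.62, 0.001, 0.0]
ft_force: [-0.8, 0.7, 7.4]
width: 0.0003
grip_force: 3.8
```

Emit:
step_arm --pt "0 0 -0.08" --pt "0 0 0" --turn '[0,0]'

```text
time: 13.85
ee_pos: [0.5014, -0.034, 0.0804]
eef_rot: [0.785, 0.62, 0.001, 0.0]
ft_force: [-0.2, 0.7, 8.7]
width: 0.0002
grip_force: 3.8
```

Emit:
step_arm --pt "0 0 -0.06" --pt "0 0 0" --turn '[0,0]'

```text
time: 14.05
ee_pos: [0.5015, -0.0337, 0.079]
eef_rot: [0.785, 0.62, 0.001, 0.0]
ft_force: [-0.8, 2.0, 8.7]
width: 0.0002
grip_force: 3.9
```

Emit:
step_arm --pt "0 0 -0.06" --pt "0 0 0" --turn '[0,0]'

```text
time: 14.25
ee_pos: [0.5016, -0.0334, 0.0776]
eef_rot: [0.784, 0.62, 0.001, 0.0]
ft_force: [-0.7, 2.8, 8.7]
width: 0.0005
grip_force: 3.9
```

Emit:
step_arm --pt "0 0 -0.06" --pt "0 0 0" --turn '[0,0]'

```text
time: 14.45
ee_pos: [0.5016, -0.0334, 0.0761]
eef_rot: [0.784, 0.62, 0.001, 0.0]
ft_force: [-0.8, 3.6, 9.3]
width: 0.0003
grip_force: 3.9
```

Emit:
step_arm --pt "0 0 -0.06" --pt "0 0 0" --turn '[0,0]'

```text
time: 14.65
ee_pos: [0.5018, -0.0333, 0.0751]
eef_rot: [0.784, 0.62, 0.001, 0.0]
ft_force: [-2.8, 3.6, 13.6]
width: 0.0
grip_force: 5.8
```

Emit:
step_arm --pt "0 0 -0.05" --pt "0 0 0" --turn '[0,0]'

```text
time: 14.85
ee_pos: [0.5019, -0.0331, 0.0745]
eef_rot: [0.784, 0.62, 0.001, 0.0]
ft_force: [-5.7, 4.0, 20.8]
width: 0.0007
grip_force: 10.0
```

```bash
python3 - <<'E'
from h import *
st()
c=snap('scene','s4');cv2.imwrite('pics/s4c.png',cv2.resize(c['image'][80:360,210:470,::-1],None,fx=2.1,fy=2.1))
E
```

```text
t 14.85 p [ 0.5019 -0.0331  0.0745] toolx deg 76.7 tilt [ 0.002  0.001 -1.   ] F [-5.72  3.96 20.81] T [1.07 1.32 0.04] w 0.0007 10.032000658102334 j [ 0.39  0.24 -0.46  1.93  0.13  1.   -0.36]
```

View pics/s4c.png

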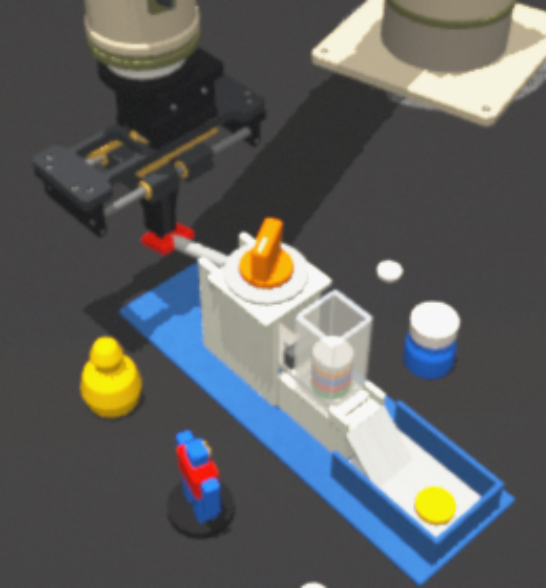

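The yellow badge is in the tray at (435,505), and the stop is felt at z≈0.0745 with 21 N. Next I rise with the lever and check.

Emit:
step_arm --pt "0 0 0.3" --pt "0 0 0.3" --pt "0 0 0.3" --pt "0 0 0.3" --pt "0.01 0.04 0.3" --pt "0.02 0.05 0.3" --pt "0.02 0.06 0.3" --pt "0.02 0.06 0.3" --pt "0 0 0.4" --pt "0 0 0.4" --pt "0 0 0" --pt "0 0 0" --turn '[0,0,0,0,0,0,0,0,0,0,0,0]'

```text
time: 16.1
ee_pos: [0.5024, -0.0294, 0.1527]
eef_rot: [0.785, 0.62, -0.0, 0.0]
ft_force: [-0.1, 0.1, -0.8]
width: 0.0001
grip_force: 0.0
```

```bash
cat > badges.py <<'E'
from h import *
import sys
s=st();c=snap('scene',sys.argv[1]);im=c['image'][80:360,210:470,::-1]
# lever pad centre (scene) and tray badge blobs in dispenser frame
K=c['mtx'];v,u=np.indices(c['z_map'].shape);z=c['z_map'];P=(np.stack([(u-K[0,2])/K[0,0]*z,-(v-K[1,2])/K[1,1]*z,-z,1+0*z],-1)@np.linalg.inv(c['view']).T)[...,:3]
a=-.2486;d=P-[.533,.1005,0];D=np.stack([d[...,0]*np.cos(a)+d[...,1]*np.sin(a),-d[...,0]*np.sin(a)+d[...,1]*np.cos(a),P[...,2]],-1)
h=cv2.cvtColor(c['image'],cv2.COLOR_RGB2HSV).astype(int);H,S=h[...,0],h[...,1]
tray=(abs(D[...,0])<.033)&(D[...,1]>.118)&(D[...,1]<.22)&(D[...,2]<.045)
for n,m in dict(yellow=(H>22)&(H<35),green=(H>45)&(H<80),red=(H<6)|(H>174)).items():
    k=m&(S>140)&tray; print(n,k.sum(),D[k].mean(0).round(3) if k.any() else '')
k=((H<6)|(H>174))&(S>150)&(abs(D[...,0])<.025)&(abs(D[...,1]+.13)<.03); print('pad',k.sum(),D[k].mean(0).round(4),D[k].max(0).round(4))
E
python3 badges.py s5
```

```text
t 16.1 p [ 0.5024 -0.0294  0.1527] toolx deg 76.6 tilt [-0. -0. -1.] F [-0.06  0.06 -0.79] T [-0.1  -0.08  0.02] w 0.0001 0.0 j [ 0.4   0.15 -0.47  1.85  0.07  1.16 -0.32]
yellow 261 [0.003 0.193 0.017]
green 0 
red 0 
pad 306 [ 0.0048 -0.1246  0.1397] [ 0.02   -0.1106  0.1571]
```

Emit:
step_arm --pt "0 0 -0.2" --pt "0 0 -0.2" --pt "-0.02 -0.05 -0.25" --pt "-0.02 -0.05 -0.3" --pt "-0.01 -0.04 -0.3" --pt "0 -0.03 -0.3" --pt "0 0 -0.3" --pt "0 0 -0.3" --pt "0 0 -0.3" --pt "0 0 -0.3" --pt "0 0 -0.2" --pt "0 0 0" --turn '[0,0,0,0,0,0,0,0,0,0,0,0]'

```text
time: 17.35
ee_pos: [0.5019, -0.0328, 0.0789]
eef_rot: [0.784, 0.62, 0.001, 0.0]
ft_force: [-0.8, 1.9, 7.8]
width: 0.0005
grip_force: 3.9
```

Emit:
step_arm --pt "0 0 -0.08" --pt "0 0 -0.06" --pt "0 0 0" --turn '[0,0,0]'

```text
time: 17.65
ee_pos: [0.502, -0.0324, 0.0758]
eef_rot: [0.784, 0.62, 0.001, 0.0]
ft_force: [-0.9, 3.7, 9.1]
width: 0.0007
grip_force: 4.0
```

Emit:
step_arm --pt "0 0 -0.05" --pt "0 0 0" --turn '[0,0]'

```text
time: 17.85
ee_pos: [0.5021, -0.0322, 0.0752]
eef_rot: [0.784, 0.62, 0.001, 0.0]
ft_force: [-3.5, 3.5, 15.8]
width: 0.0006
grip_force: 7.2
```

Emit:
step_arm --pt "0 0 -0.04" --pt "0 0 0" --turn '[0,0]'

```text
time: 18.05
ee_pos: [0.5022, -0.0322, 0.0748]
eef_rot: [0.784, 0.62, 0.001, 0.0]
ft_force: [-6.6, 3.1, 22.3]
width: 0.0007
grip_force: 10.6
```

Emit:
step_arm --pt "0 0 0.3" --pt "0 0 0.3" --pt "0 0 0.3" --pt "0 0 0.3" --pt "0.01 0.04 0.3" --pt "0.01 0.04 0.3" --pt "0.02 0.04 0.3" --pt "0.01 0.04 0.3" --pt "0 0 0.4" --pt "0 0 0.4" --pt "0 0 0" --pt "0 0 0" --turn '[0,0,0,0,0,0,0,0,0,0,0,0]'

```text
time: 19.25
ee_pos: [0.5024, -0.0297, 0.1532]
eef_rot: [0.785, 0.62, -0.0, 0.0]
ft_force: [-0.5, 0.1, -0.4]
width: 0.0004
grip_force: 0.0
```

```bash
python3 badges.py s6
```

```text
t 19.25 p [ 0.5024 -0.0297  0.1532] toolx deg 76.6 tilt [-0. -0. -1.] F [-0.46  0.14 -0.45] T [-0.01 -0.06  0.06] w 0.0004 0.0 j [ 0.4   0.15 -0.47  1.85  0.07  1.16 -0.32]
yellow 212 [0.003 0.201 0.017]
green 238 [0.003 0.172 0.017]
red 0 
pad 308 [ 0.0047 -0.1247  0.1396] [ 0.02   -0.1095  0.1566]
```

Green is in and the lever is up. Third stroke.

Emit:
step_arm --pt "0 0 -0.2" --pt "0 0 -0.2" --pt "-0.02 -0.05 -0.25" --pt "-0.02 -0.05 -0.3" --pt "-0.01 -0.04 -0.3" --pt "0 -0.03 -0.3" --pt "0 0 -0.3" --pt "0 0 -0.3" --pt "0 0 -0.3" --pt "0 0 -0.3" --pt "0 0 -0.2" --pt "0 0 0" --turn '[0,0,0,0,0,0,0,0,0,0,0,0]'

```text
time: 20.5
ee_pos: [0.5018, -0.0331, 0.0793]
eef_rot: [0.784, 0.62, 0.001, -0.0]
ft_force: [-0.5, 1.6, 8.3]
width: 0.0003
grip_force: 3.9
```

Emit:
step_arm --pt "0 0 -0.08" --pt "0 0 -0.06" --pt "0 0 0" --turn '[0,0,0]'

```text
time: 20.8
ee_pos: [0.502, -0.0326, 0.0763]
eef_rot: [0.784, 0.62, 0.001, -0.0]
ft_force: [-0.9, 3.0, 9.2]
width: 0.0006
grip_force: 4.0
```

Emit:
step_arm --pt "0 0 -0.05" --pt "0 0 0" --turn '[0,0]'

```text
time: 21.0
ee_pos: [0.5021, -0.0325, 0.0754]
eef_rot: [0.784, 0.62, 0.001, 0.0]
ft_force: [-1.4, 3.4, 12.8]
width: 0.0006
grip_force: 5.3
```

Emit:
step_arm --pt "0 0 -0.04" --pt "0 0 0" --turn '[0,0]'

```text
time: 21.2
ee_pos: [0.5022, -0.0325, 0.075]
eef_rot: [0.784, 0.62, 0.001, 0.0]
ft_force: [-5.3, 3.7, 19.1]
width: 0.0005
grip_force: 8.6
```

```bash
python3 badges.py s7
```

```text
t 21.2 p [ 0.5022 -0.0325  0.075 ] toolx deg 76.7 tilt [ 0.002  0.001 -1.   ] F [-5.31  3.69 19.08] T [1.01 0.96 0.09] w 0.0005 8.618459579301998 j [ 0.39  0.24 -0.46  1.93  0.13  1.   -0.36]
yellow 215 [0.003 0.2   0.017]
green 241 [0.003 0.172 0.017]
red 253 [0.003 0.143 0.027]
pad 170 [ 0.0066 -0.1247  0.0753] [ 0.0196 -0.1109  0.0822]
```

Emit:
step_arm --pt "0 0 0.3" --pt "0 0 0.3" --pt "0 0 0.3" --pt "0 0 0.3" --pt "0.01 0.04 0.3" --pt "0.01 0.04 0.3" --pt "0.02 0.04 0.3" --pt "0.01 0.04 0.3" --pt "0 0 0.4" --pt "0 0 0.4" --pt "0 0 0.5" --pt "0 0 0.5" --turn '[0,0,0,0,0,0,0,0,0,0,0,0]'

```text
time: 22.45
ee_pos: [0.5023, -0.0299, 0.1797]
eef_rot: [0.785, 0.62, -0.0, -0.0]
ft_force: [-0.6, 0.2, -0.0]
width: 0.0003
grip_force: 0.0
```

Emit:
step_arm --pt "0 0 0.8" --pt "0 0 0.8" --pt "0 -0.6 0.5" --pt "0 -0.8 0" --pt "0 -0.8 0" --pt "0 -0.8 0" --pt "0 -0.8 0" --pt "0 -0.5 0" --pt "0 0 0" --pt "0 0 0" --pt "0 0 0" --pt "0 0 0" --turn '[0,0,0,0,0,0,0,0,0,0,0,0]'

```text
time: 23.65
ee_pos: [0.5027, -0.1362, 0.2314]
eef_rot: [0.784, 0.621, 0.0, -0.0]
ft_force: [-0.2, -0.2, -0.7]
width: 0.0004
grip_force: 0.0
```

```bash
python3 badges.py s8; python3 - <<'E'
from h import *
c=dict(np.load('pics/s8.npz'));cv2.imwrite('pics/s8c.png',cv2.resize(c['image'][130:360,230:470,::-1],None,fx=2.5,fy=2.5,interpolation=cv2.INTER_CUBIC))
E
```

```text
t 23.65 p [ 0.5027 -0.1362  0.2314] toolx deg 76.7 tilt [ 0.  0. -1.] F [-0.24 -0.16 -0.73] T [ 0.01 -0.09  0.04] w 0.0004 0.0 j [ 0.53  0.12 -0.38  1.7   0.05  1.32 -0.09]
yellow 215 [0.003 0.2   0.017]
green 238 [0.003 0.172 0.017]
red 256 [0.003 0.143 0.027]
pad 351 [ 0.0034 -0.1269  0.1399] [ 0.0204 -0.1105  0.1477]
```

View pics/s8c.png

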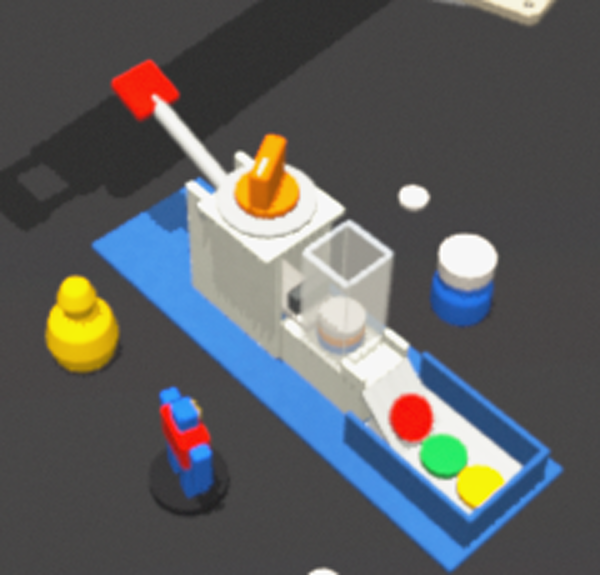

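The picture shows yellow (480,485), green (443,455) and red (410,418) at rest in the tray. Three badges remain in the magazine at (342,325), the lever pad is up at (145,90), and the bystanders stand untouched. Handing in.

```bash
python3 -c "
from bench import *
print(close_job())"
```

```text
the job is handed in; nothing more can be done
None
```

The job is handed in, but no verdict came back: the last picture shows badges 1, 2 and 3 at rest in the tray, the other three in the magazine, the knob undone to its stop, the lever up and the figures and paint jar untouched.

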